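# Put the sanding drums away on their stands

### The arm

A 6-joint arm with a two-finger parallel gripper is mounted at the origin on the work surface. World frame = base frame: x ahead of the robot, y to its left, z up, the work surface at z = 0. Lengths are in m, angles in rad, forces in N, time in s.
With the tool pointing down it reaches from about 0.325 to 0.775 m from the base axis. Payload 5.5 kg.
Tool frame: the origin (TCP) lies midway between the tips of the shut fingers; the grasp point (between the pads) lies grip_depth behind it (grip_depth is the distance from the TCP to the grasp point, in m); z points along the fingers, y is the line along which they close (so a half turn about z gives the same grasp; the last joint's range is limited). The gripper opens to 85 mm and grips with 20 to 120 N. Pads are 22 mm wide; open, the fingers measure 114 mm over their backs; the gripper's body (76 mm by 85 mm) begins 54 mm behind the grasp point. The pads swing forward as they close: fully open they stand 13 mm farther back than shut.
Start: joints at [1.222, 0.091, 1.231, -0, 1.82, -0.057], TCP at [0.173, 0.575, 0.231] pointing down, gripper open.
Joint ranges: [-2.87, 2.87], [-0.86, 2.18], [0.17, 2.46], [-1.51, 4.65], [0.06, 2.69], [-2.65, 2.65]. Speed limits (rad/s): [2.57, 2.57, 3.01, 3.14, 3.14, 3.14].

### API

Orientations are given as a 3x3 rotation matrix whose columns are the frame's x, y, z axes.
In Python, from bench import * gives the robot as it stands.
- The arm moves only by the tool drive_tool, never from a script. Its arguments are lists of equal length, an entry for each row: "translation": the shift along the world's x, y, z in cm, a list of three; "rot": the turn, a rotation vector about the world's x, y, z in degrees, a list of three; "grip": the closure, from 0 (fully open) to 1 (shut). A call has 1 to 8 rows; each row shifts and turns the commanded pose from where the row before left it; what a row does not reach is not made up. A row lasts 1/10 s, in which the tool goes at most 50 mm and 8.59 degrees, less where a joint would pass 70% of its speed; a pose out of reach is approached as far as the arm can. A call with a gripper value outside its range is refused whole. The fingers move at their own pace and stop on an object; "squeeze" is the grip in N (left out, the last holds). Time passes only in rows, so rows that do not move let the fingers close. It gives the time, the measured TCP pose, the force, the opening and the grip force at its end, in the units of the state.
- observe(): the state, without advancing time (a new reading comes with each control period).
- camera(name): name is "side" or "top" or "wrist"; returns a dict with "pixels" (400x640x3 uint8, blue, green, red), "vertical_fov" (degrees; the focal length in pixels is half the picture's height over the tangent of half this angle, whatever the lens; pixels are square), "cx", "cy" (the principal point, pixels), "origin" and "orientation" of the camera in the world; the wrist camera has in their place "mount" (4x4, takes a point from camera to tool coordinates, whose origin is the TCP and whose axes are the flange's). Camera axes: x right, y down, z forward; pixel columns grow to the right and rows downward; lengths in m; the calibration is good to about 2 mm. A picture is of the moment at which its call begins: read the wrist's pose just before it. There is no depth.
- finish_job(): hands the job in; it is judged then, once.
Trained networks look in the newest picture that a camera, given by its name, has taken for a name from the list of things; names that differ only in an ending like _2 or _b are one class to them, and where a whole thing is asked for, a point or a joint stands for the part that bears it (a point fixed in the world has none). Each returns a list of dicts, best first, with "p" (0 to 1); they miss things now and then, are a little off and sometimes report something else, mostly with a low value. They report only what shows in the picture. A call takes as long as a camera call. They do not tell look-alikes from the thing itself.
- search_frame(camera, query): "extent" ([left, top, right, bottom] in pixels, round what is visible of it).
- silhouettes(camera, query): "mask" (400x640 bool, what is visible of it) and "extent" ([left, top, right, bottom] in pixels, round what is visible of it).
The state is a dict: "t": time; "joint_positions": joint angles; "joint_velocities": joint speeds; "tau": joint torques, N m; "position": TCP position; "tool_rot": TCP orientation; "wrist_force": force on the tool from outside, world axes, zero at the start; "wrist_torque": the same for the moment, N m; "finger_gap": opening from 0.0 (shut) to 1.0 (fully open); "finger_force": force on a finger pad.
Only numpy, scipy, OpenCV 4.12 (cv2) and the standard library are available. Lean on these libraries where they do the work, as an engineer would, in place of code of your own. Each camera call takes 0.05 s, during which the arm holds its last target. There are 200 camera calls.

### The job

Put the four sanding drums away: set each one upright over the post of the stand whose round wooden base has the same diameter as the drum, right down so that it rests on the base. Leave the steel collar and the wax tin where they stand.

Things in the scene. Friction and masses are not known exactly. Their poses are not given: they have to be found in the camera images.
- drum36: The smallest sanding drum: an upright hollow cylinder, red-brown grit outside, 36 mm outer diameter, 60 mm high, with a plain 26 mm bore right through; loose, standing on the bench on its end. Origin: centre of its underside; z up along the bore. Being round, it can be gripped across its outside at any yaw.
- drum46: The second smallest sanding drum: an upright hollow cylinder, red-brown grit outside, 46 mm outer diameter, 60 mm high, with a plain 26 mm bore right through; loose, standing on the bench on its end. Origin: centre of its underside; z up along the bore. Being round, it can be gripped across its outside at any yaw.
- drum56: The second largest sanding drum: an upright hollow cylinder, red-brown grit outside, 56 mm outer diameter, 60 mm high, with a plain 26 mm bore right through; loose, standing on the bench on its end. Origin: centre of its underside; z up along the bore. Being round, it can be gripped across its outside at any yaw.
- drum66: The largest sanding drum: an upright hollow cylinder, red-brown grit outside, 66 mm outer diameter, 60 mm high, with a plain 26 mm bore right through; loose, standing on the bench on its end. Origin: centre of its underside; z up along the bore. Being round, it can be gripped across its outside at any yaw.
- stand36: The stand with the smallest base: a fixed pale wooden disc, 36 mm diameter, 12 mm thick, with a plain upright steel post in its middle, 10 mm diameter, its top 52 mm above the bench. Origin: centre of the disc's underside, at bench height; z up along the post.
- stand46: The stand with the second smallest base: a fixed pale wooden disc, 46 mm diameter, 12 mm thick, with a plain upright steel post in its middle, 10 mm diameter, its top 52 mm above the bench. Origin: centre of the disc's underside, at bench height; z up along the post.
- stand56: The stand with the second largest base: a fixed pale wooden disc, 56 mm diameter, 12 mm thick, with a plain upright steel post in its middle, 10 mm diameter, its top 52 mm above the bench. Origin: centre of the disc's underside, at bench height; z up along the post.
- stand66: The stand with the largest base: a fixed pale wooden disc, 66 mm diameter, 12 mm thick, with a plain upright steel post in its middle, 10 mm diameter, its top 52 mm above the bench. Origin: centre of the disc's underside, at bench height; z up along the post.
- collar: A loose steel spacer collar, a plain low ring: 50 mm outer diameter, 30 mm bore, 22 mm high; not a drum. Origin: centre of its underside, z up.
- tin: A closed round tin of wax, brass-coloured side, silvery lid: 68 mm diameter, 60 mm high, loose. Origin: centre of its underside, z up. (The centres of the ten listed things start at least 120 mm apart. No other clutter lying among these things is higher than 10 mm; anything higher stands along the sides and back of the bench.)
Mind the look-alikes: they are no part of the job. Leave any black or green look-alike of the drum66 alone. Leave any green or purple look-alike of the drum46 alone.

How it is judged:
At the end, for the whole second after the job is handed in: Each of the four drums stands upright (within 0.1 rad) and at rest, over the post of the stand of its own diameter, its axis within 10 mm of the post's, its underside resting on the base (9 to 16 mm above the bench) (horizontal distance between drum36 and stand36 below 0.01 m and z of drum36 in the frame of stand36 between 0.009 and 0.016 m and angle between each of drum36, drum46, drum56, drum66's own z axis and vertical below 0.1 rad and linear speed of each of drum36, drum46, drum56, drum66 below 0.02 m/s and angular speed of each of drum36, drum46, drum56, drum66 below 0.2 rad/s and horizontal distance between drum46 and stand46 below 0.01 m and z of drum46 in the frame of stand46 between 0.009 and 0.016 m and horizontal distance between drum56 and stand56 below 0.01 m and z of drum56 in the frame of stand56 between 0.009 and 0.016 m and horizontal distance between drum66 and stand66 below 0.01 m and z of drum66 in the frame of stand66 between 0.009 and 0.016 m); the robot touches nothing.
It fails at once if the steel collar was moved more than 20 mm (distance of collar from where it was at the start of the episode above 0.02 m).
It fails at once if the wax tin was moved more than 20 mm (distance of tin from where it was at the start of the episode above 0.02 m).
It also fails if it takes over 120 s, if anything falls off the work surface, if the arm or the gripper's body presses on something with over 40 N, if the wrist force passes 120 N, or if a joint passes its speed limit or range.

## Working session

There is one attempt and no reset: what is moved stays moved. The work goes in short steps, Python scripts to look and compute and a tool call to move; the robot and the scene stay as the last step left them, time stands still between calls to the robot, and variables do not carry over. Pictures are saved under pics/ and viewed, at most 14 in all, crops included, and the job is handed in when it is done.

Besides the shell and the picture viewer there is one more tool, called after "Emit:" as name(argument=value, ...) on one line, values as JSON. drive_tool: Moves the arm, as the interface text tells. Its arguments: {"type":"object","properties":{"translation":{"type":"array","items":{"type":"array","items":{"type":"number"}}},"rot":{"type":"array","items":{"type":"array","items":{"type":"number"}}},"grip":{"type":"array","items":{"type":"number"}},"squeeze":{"type":"number"}},"required":["translation","rot","grip"]}

```bash
mkdir -p pics; cat > h.py <<'E'
from bench import *
import numpy as np, cv2
def cam(n):
    s=observe(); c=camera(n); c['f']=200/np.tan(np.radians(c['vertical_fov'])/2)
    if n=='wrist':
        T=np.eye(4);T[:3,:3]=np.array(s['tool_rot']);T[:3,3]=s['position'];M=T@np.array(c['mount'])
        c['origin']=M[:3,3];c['orientation']=M[:3,:3]
    c['origin']=np.array(c['origin']);c['orientation']=np.array(c['orientation']);return c
def ray(c,u,v,z):
    d=c['orientation']@np.array([(u-c['cx'])/c['f'],(v-c['cy'])/c['f'],1]);o=c['origin']
    return (o+d*(z-o[2])/d[2])
def proj(c,p):
    q=c['orientation'].T@(np.array(p)-c['origin']);return q[:2]/q[2]*c['f']+[c['cx'],c['cy']]
E
python3 - <<'E'
from h import *
s=observe();print(s['position'],s['t'],s.get('grip_depth'));print(np.round(s['tool_rot'],2))
import bench;print([k for k in dir(bench) if k[0]!='_'])
for n in ['top','side','wrist']:
    c=cam(n);cv2.imwrite(f'pics/{n}0.png',c['pixels']);print(n,c['origin'],np.round(c['orientation'],2).tolist(),c['f'])
    for q in ['drum36','drum46','drum56','drum66','stand36','stand46','stand56','stand66','collar','tin']:
        print(q,[(round(r['p'],2),np.round(r['extent']).astype(int).tolist()) for r in search_frame(n,q)][:5])
E
```

```text
[0.17251691 0.57435621 0.23013014] 0.0 None
[[-0.96  0.29 -0.  ]
 [ 0.29  0.96 -0.  ]
 [ 0.   -0.   -1.  ]]
['MotionError', 'camera', 'finish_job', 'grip_depth', 'observe', 'search_frame', 'silhouettes']
top [0.33598145 0.00550372 1.04781389] [[-0.03, -0.99, 0.16], [-1.0, 0.03, 0.01], [-0.01, -0.16, -0.99]] 404.30887534784125
drum36 [(0.83, [216, 129, 234, 154]), (0.78, [303, 225, 324, 247]), (0.76, [196, 161, 215, 187]), (0.76, [474, 181, 508, 208]), (0.74, [265, 253, 292, 281])]
drum46 [(0.83, [216, 129, 234, 154]), (0.78, [303, 225, 324, 247]), (0.76, [196, 161, 215, 187]), (0.76, [474, 181, 508, 208]), (0.74, [265, 253, 292, 281])]
drum56 [(0.83, [216, 129, 234, 154]), (0.78, [303, 225, 324, 247]), (0.76, [196, 161, 215, 187]), (0.76, [474, 181, 508, 208]), (0.74, [265, 253, 292, 281])]
drum66 [(0.83, [216, 129, 234, 154]), (0.78, [303, 225, 324, 247]), (0.76, [196, 161, 215, 187]), (0.76, [474, 181, 508, 208]), (0.74, [265, 253, 292, 281])]
stand36 [(0.91, [144, 196, 166, 217]), (0.88, [347, 128, 374, 157]), (0.7, [410, 149, 432, 166]), (0.68, [347, 208, 359, 225])]
stand46 [(0.
[... 1455 characters left out ...]
35])]
stand56 [(0.87, [375, 196, 404, 224]), (0.8, [397, 241, 416, 266]), (0.71, [258, 120, 271, 133]), (0.53, [307, 216, 324, 235])]
stand66 [(0.87, [375, 196, 404, 224]), (0.8, [397, 241, 416, 266]), (0.71, [258, 120, 271, 133]), (0.53, [307, 216, 324, 235])]
collar [(0.78, [300, 275, 328, 297])]
tin [(0.97, [329, 150, 357, 183]), (0.55, [307, 217, 325, 233])]
wrist [0.10778135 0.59351473 0.37245447] [[0.29, 0.92, 0.26], [0.96, -0.28, -0.08], [0.0, 0.27, -0.96]] 284.85468881488305
drum36 [(0.82, [156, 367, 174, 390])]
drum46 [(0.82, [156, 367, 174, 390])]
drum56 [(0.82, [156, 367, 174, 390])]
drum66 [(0.82, [156, 367, 174, 390])]
stand36 []
stand46 []
stand56 []
stand66 []
collar []
tin []
```

View pics/top0.png

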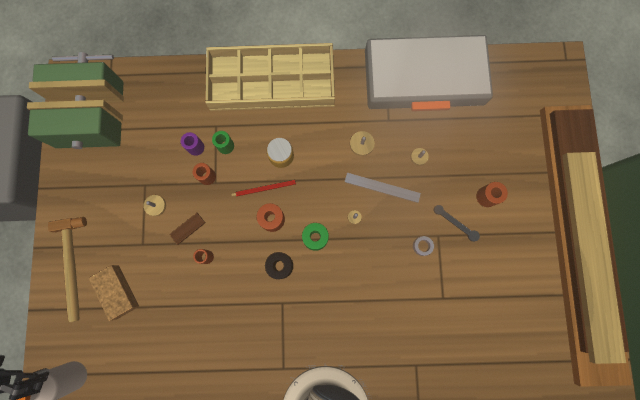

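View pics/side0.png

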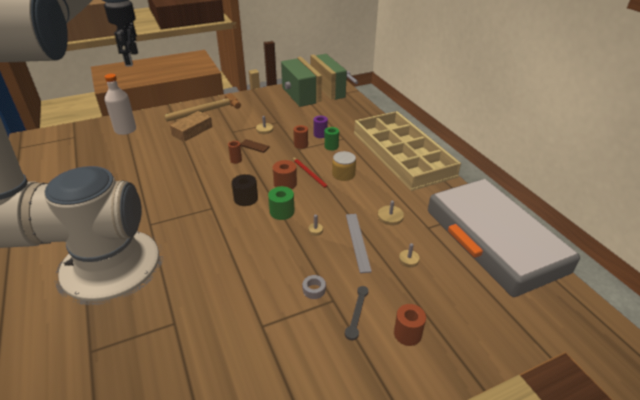

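```bash
python3 - <<'E'
from h import *
print('gd',grip_depth)
c=cam('top')
for q in ['drum66','stand66','collar','tin']:
    for r in silhouettes('top',q):
        e=r['extent'];m=r['mask'];
        zt={'drum66':.03,'stand66':.012,'collar':.011,'tin':.03}[q]
        ctr=ray(c,(e[0]+e[2])/2,(e[1]+e[3])/2,zt)
        px=c['pixels'][m].mean(0)
        print(q,round(r['p'],2),np.round(e),np.round(ctr,3)[:2],'bgr',px.round(),m.sum())
E
```

```text
gd 0.0187
drum66 0.79 [303. 225. 326. 249.] [0.421 0.013] bgr [ 62. 131.  62.] 515
drum66 0.76 [267. 251. 292. 280.] [0.353 0.102] bgr [40. 47. 56.] 541
drum66 0.75 [182. 132. 204. 154.] [0.678 0.325] bgr [92. 48. 87.] 342
drum66 0.63 [253. 202. 284. 230.] [0.479 0.128] bgr [ 50.  79. 142.] 624
drum66 0.62 [475. 181. 509. 210.] [ 0.514 -0.441] bgr [ 45.  71. 123.] 641
drum66 0.57 [193. 247. 212. 265.] [0.382 0.295] bgr [ 42.  65. 107.] 259
drum66 0.56 [192. 160. 215. 188.] [0.595 0.296] bgr [ 40.  64. 115.] 352
drum66 0.55 [216. 128. 235. 153.] [0.683 0.239] bgr [48. 98. 54.] 358
stand66 0.88 [351. 131. 372. 156.] [ 0.668 -0.12 ] bgr [ 89. 135. 160.] 484
stand66 0.8 [408. 148. 432. 165.] [ 0.627 -0.271] bgr [ 89. 131. 157.] 254
stand66 0.62 [143. 196. 165. 216.] [0.517 0.429] bgr [ 92. 140. 165.] 378
stand66 0.54 [349. 210. 361. 224.] [ 0.472 -0.093] bgr [ 93. 138. 163.] 154
stand66 0.39 [252. 199. 283. 230.] [0.486 0.133] bgr [ 49.  78. 144.] 578
collar 0.67 [412. 235. 433. 256.] [ 0.393 -0.261] bgr [112. 119. 130.] 258
tin 0.87 [269. 139. 294. 164.] [0.647 0.093] bgr [130. 149. 158.] 595
```

The top view shows the red-brown drums at about (203,173), (271,217), (201,256) and (496,193). The look-alikes, to be left alone, are purple (191,143), green (222,141), green (315,236) and black (279,265). Stands, by disc area: 66 at (362,143), 56 at (154,205), 46 at (420,156), 36 at (355,216). The tin is at (280,151) and the collar at (424,246). The side view agrees. Next I fit cylinders with free diameters to confirm sizes.

```bash
cat >> h.py <<'E'
from scipy.optimize import minimize
def hull(c,x,y,d,h):
    a=np.linspace(0,2*np.pi,40,endpoint=False)
    P=[proj(c,[x+d/2*np.cos(t),y+d/2*np.sin(t),z]) for t in a for z in (0,h)]
    return cv2.convexHull(np.float32(P))[:,0]
def fit(c,m,x,y,d,h,freed=True):
    # match extents+area of silhouette hull
    k=max(cv2.findContours(m.astype(np.uint8),0,2)[0],key=cv2.contourArea)
    H=cv2.convexHull(k)[:,0].astype(np.float32)
    th=np.linspace(0,2*np.pi,36,endpoint=False);N=np.c_[np.cos(th),np.sin(th)]
    s=(H@N.T).max(0)+.5*0.9
    def e(p):
        r=(hull(c,p[0],p[1],p[2] if freed else d,h)@N.T).max(0)-s
        return np.sqrt(1+(r/1.0)**2).sum()
    r=minimize(e,[x,y,d],method='Nelder-Mead',options=dict(initial_simplex=[[x,y,d],[x+.01,y,d],[x,y+.01,d],[x,y,d+.008]],xatol=1e-4,fatol=1e-3))
    return r.x,r.fun/36-1
def redmask(c,x,y,rad=.05):
    hsv=cv2.cvtColor(c['pixels'],cv2.COLOR_BGR2HSV)
    m=((hsv[...,0]<10)|(hsv[...,0]>174))&(hsv[...,1]>140)
    z=np.zeros(m.shape,np.uint8);cv2.fillConvexPoly(z,hull(c,x,y,2*rad,.07).astype(int),1)
    m=(m&(z>0)).astype(np.uint8)
    m=cv2.morphologyEx(m,2,np.ones((3,3),np.uint8)) if 0 else m
    n,l,st,_=cv2.connectedComponentsWithStats(m)
    return l==1+st[1:,4].argmax()
D0={'66':(.479,.128),'56':(.514,-.441),'36':(.382,.295),'46':(.595,.296)}
S0={'66':(.668,-.12),'46':(.627,-.271),'56':(.517,.429),'36':(.472,-.093)}
E
python3 - <<'E'
from h import *
for n in ['top','side']:
    c=cam(n);im=c['pixels'].copy()
    for k,(x,y) in D0.items():
        m=redmask(c,x,y);p,e=fit(c,m,x,y,int(k)/1000,.06);p2,e2=fit(c,m,x,y,int(k)/1000,.06,False)
        print(n,'drum',k,p.round(4),round(e,2),'fixed d',p2[:2].round(4),round(e2,2),m.sum())
        cv2.polylines(im,[hull(c,p2[0],p2[1],int(k)/1000,.06).astype(int)],1,(255,255,0),1)
    S=silhouettes(n,'stand66')
    for k,(x,y) in S0.items():
        q=proj(c,[x,y,.012])
        r=[r for r in S if np.hypot((r['extent'][0]+r['extent'][2])/2-q[0],(r['extent'][1]+r['extent'][3])/2-q[1])<15]
        if not r: print('no',k);continue
        m=cv2.morphologyEx(r[0]['mask'].astype(np.uint8),2,np.ones((7,7),np.uint8)) 
        p,e=fit(c,m,x,y,int(k)/1000,.012);p2,e2=fit(c,m,x,y,int(k)/1000,.012,False)
        print(n,'stand',k,p.round(4),round(e,2),'fixed d',p2[:2].round(4),round(e2,2))
        cv2.polylines(im,[hull(c,p2[0],p2[1],int(k)/1000,.012).astype(int)],1,(255,255,0),1)
    if n=='top':cv2.imwrite('pics/fit.png',cv2.resize(im[110:290,130:530],None,fx=2,fy=2))
E
```

```text
top drum 66 [0.4753 0.1238 0.0628] 0.06 fixed d [0.4752 0.1236] 0.22 448
top drum 56 [ 0.5183 -0.4503  0.0349] 0.93 fixed d [ 0.5175 -0.4444] 3.04 160
top drum 36 [0.3806 0.2982 0.0252] 0.41 fixed d [0.3813 0.2961] 1.4 50
top drum 46 [0.5947 0.2971 0.0391] 0.45 fixed d [0.5948 0.2953] 0.86 191
top stand 66 [ 0.6709 -0.1196  0.0687] 0.06 fixed d [ 0.6709 -0.1195] 0.17
top stand 46 [ 0.6296 -0.2708  0.0464] 0.07 fixed d [ 0.6296 -0.2708] 0.07
top stand 56 [0.5202 0.431  0.0517] 0.04 fixed d [0.5203 0.431 ] 0.32
top stand 36 [ 0.4729 -0.091   0.0332] 0.09 fixed d [ 0.4728 -0.091 ] 0.21
side drum 66 [0.4849 0.1322 0.0698] 1.57 fixed d [0.4842 0.1331] 1.6 421
side drum 56 [ 0.5167 -0.4392  0.0511] 0.07 fixed d [ 0.517  -0.4386] 0.56 899
side drum 36 [0.3821 0.2933 0.0263] 0.11 fixed d [0.3828 0.2938] 0.68 160
side drum 46 [0.5934 0.2937 0.0368] 0.03 fixed d [0.5938 0.2946] 0.55 240
side stand 66 [ 0.6704 -0.119   0.0664] 0.11 fixed d [ 0.6703 -0.1191] 0.11
side stand 46 [ 0.6279 -0.2691  0.0481] 0.07 fixed d [ 0.6278 -0.2693] 0.14
side stand 56 [0.5201 0.4289 0.0506] 0.08 fixed d [0.5201 0.4295] 0.23
side stand 36 [ 0.4723 -0.0913  0.0348] 0.05 fixed d [ 0.4723 -0.0913] 0.07
```

View pics/fit.png

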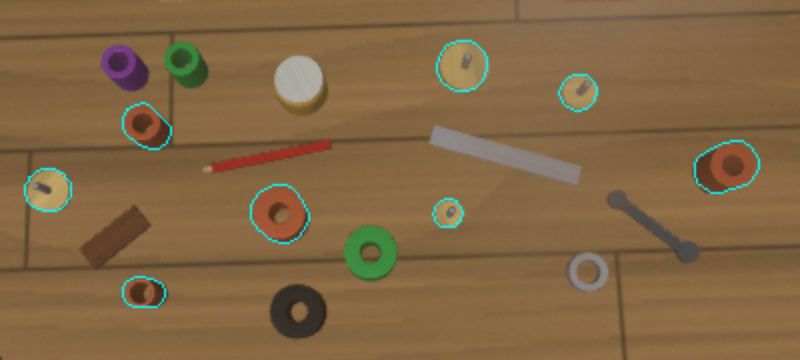

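The fitted outlines sit on the four red-brown drums, and the sizes agree. I'll move to drum36 first and check it from the wrist camera.

Emit:
drive_tool(translation=[[2.6, -3.5, -0.5], [2.6, -3.5, -0.5], [2.6, -3.5, -0.5], [2.6, -3.5, -0.5], [2.6, -3.5, -0.5], [2.6, -3.5, -0.5], [2.6, -3.5, 0], [2.6, -3.5, 0]], rot=[[0, 0, 0], [0, 0, 0], [0, 0, 0], [0, 0, 0], [0, 0, 0], [0, 0, 0], [0, 0, 0], [0, 0, 0]], grip=[0, 0, 0, 0, 0, 0, 0, 0], squeeze=40)

```text
t: 2.9
position: [0.3813, 0.2931, 0.2013]
tool_rot: [[-0.958, 0.288, 0.0], [0.288, 0.958, 0.0], [-0.0, 0.0, -1.0]]
wrist_force: [0.5, 0.6, 0.8]
finger_gap: 1.001
finger_force: 0.0
```

```bash
cat > look.py <<'E'
from h import *
import sys
k=sys.argv[1];x,y=D0[k];s=observe();c=cam('wrist');im=c['pixels'];d=int(k)/1000
m=redmask(c,x,y);p,e=fit(c,m,x,y,d,.06,False)
print('TCP',s['position'].round(4),'fit',p.round(4),round(e,2),m.sum(),'delta cm',((p[:2]-s['position'][:2])*100).round(2), 'F',np.round(s['wrist_force'],1))
cv2.polylines(im,[hull(c,p[0],p[1],d,.06).astype(int)],1,(255,255,0),1)
cv2.imwrite(f'pics/w{k}.png',im)
E
python3 look.py 36
```

```text
TCP [0.3813 0.2931 0.2013] fit [0.3815 0.2929 0.0411] 0.14 802 delta cm [ 0.03 -0.02] F [0.5 0.6 0.8]
```

View pics/w36.png

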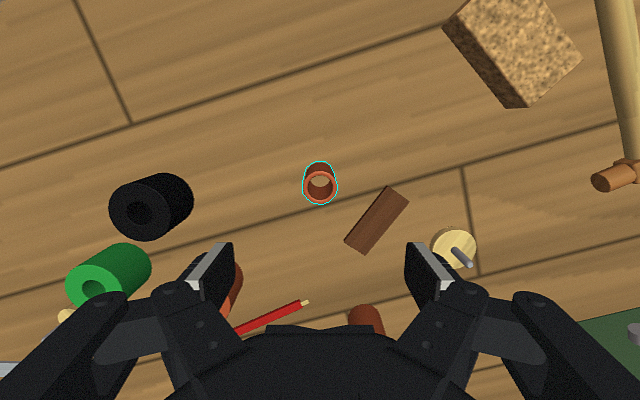

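The wrist view shows the small red-brown drum at (320,183), with the outline fitting tightly and the gripper centred over it. Descending.

Emit:
drive_tool(translation=[[0, 0, -4], [0, 0, -4], [0, 0, -4], [0, 0, -3.5], [0, 0, -2], [0, 0, -1], [0, 0, 0], [0, 0, 0]], rot=[[0, 0, 0], [0, 0, 0], [0, 0, 0], [0, 0, 0], [0, 0, 0], [0, 0, 0], [0, 0, 0], [0, 0, 0]], grip=[0, 0, 0, 0, 0, 0, 0, 0.2])

```text
t: 3.75
position: [0.3812, 0.2952, 0.0176]
tool_rot: [[-0.958, 0.288, 0.002], [0.288, 0.958, 0.001], [-0.001, 0.001, -1.0]]
wrist_force: [-0.5, -0.1, 0.4]
finger_gap: 0.862
finger_force: 0.0
```

Emit:
drive_tool(translation=[[0, 0, 0], [0, 0, 0], [0, 0, 0], [0, 0, 0], [0, 0, 0], [0, 0, 0], [0, 0, 0], [0, 0, 0]], rot=[[0, 0, 0], [0, 0, 0], [0, 0, 0], [0, 0, 0], [0, 0, 0], [0, 0, 0], [0, 0, 0], [0, 0, 0]], grip=[0.4, 0.6, 0.8, 1, 1, 1, 1, 1])

```text
t: 4.55
position: [0.3813, 0.2951, 0.0178]
tool_rot: [[-0.958, 0.288, 0.002], [0.288, 0.958, 0.001], [-0.002, 0.002, -1.0]]
wrist_force: [0.3, -0.5, 5.4]
finger_gap: 0.411
finger_force: 40.1
```

Emit:
drive_tool(translation=[[0, 0, 1], [0, 0, 2], [0, 0, 4], [0, 0, 5], [0, 0, 4], [0, 0, 1], [0, 0, 0], [0, 0, 0]], rot=[[0, 0, 0], [0, 0, 0], [0, 0, 0], [0, 0, 0], [0, 0, 0], [0, 0, 0], [0, 0, 0], [0, 0, 0]], grip=[1, 1, 1, 1, 1, 1, 1, 1])

```text
t: 5.35
position: [0.3802, 0.2944, 0.1847]
tool_rot: [[-0.958, 0.288, -0.002], [0.288, 0.958, -0.001], [0.001, -0.002, -1.0]]
wrist_force: [0.2, -0.3, -0.8]
finger_gap: 0.415
finger_force: 40.1
```

Emit:
drive_tool(translation=[[1.2, -4.8, 0], [1.2, -4.8, 0], [1.2, -4.8, 0], [1.2, -4.8, 0], [1.1, -4.8, 0], [1.1, -4.8, 0], [1.1, -4.8, 0], [1.1, -4.8, 0]], rot=[[0, 0, 0], [0, 0, 0], [0, 0, 0], [0, 0, 0], [0, 0, 0], [0, 0, 0], [0, 0, 0], [0, 0, 0]], grip=[1, 1, 1, 1, 1, 1, 1, 1])

```text
t: 6.15
position: [0.4716, -0.0912, 0.1834]
tool_rot: [[-0.958, 0.288, -0.004], [0.288, 0.958, 0.001], [0.004, 0.0, -1.0]]
wrist_force: [1.3, -0.0, -0.5]
finger_gap: 0.419
finger_force: 40.2
```

Emit:
drive_tool(translation=[[0, 0, 0], [0, 0, 0]], rot=[[0, 0, 0], [0, 0, 0]], grip=[1, 1])

```text
t: 6.35
position: [0.4716, -0.0902, 0.1833]
tool_rot: [[-0.957, 0.29, -0.005], [0.29, 0.957, 0.002], [0.005, 0.0, -1.0]]
wrist_force: [-0.2, 0.0, -0.6]
finger_gap: 0.416
finger_force: 40.3
```

```bash
python3 - <<'E'
from h import *
s=observe();c=cam('side');t=cam('wrist')
a=cv2.resize(c['pixels'][80:280,220:460],(480,400),interpolation=2);b=cv2.resize(t['pixels'],None,fx=.5,fy=.5)
o=np.zeros((400,800,3),np.uint8);o[:,:480]=a;o[:200,480:]=b;b=o[:,480:];cv2.imwrite('pics/hold36.png',o)
print(s['position'],(np.array([.4725,-.091])-s['position'][:2])*100)
E
```

```text
[ 0.47156161 -0.09019292  0.18332281] [ 0.09383939 -0.08070768]
```

View pics/hold36.png

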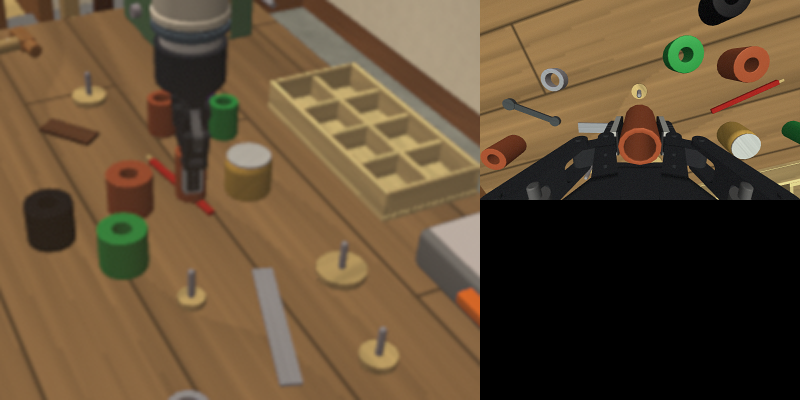

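The side view shows the drum held upright, and the wrist view shows stand36 just ahead of it, as expected with this tilted camera. The lateral error is about 1 mm, so I'm lowering.

Emit:
drive_tool(translation=[[0.1, -0.1, -4], [0, 0, -3], [0, 0, -2], [0, 0, -2], [0, 0, -1.5], [0, 0, -1.5], [0, 0, -1.2], [0, 0, 0]], rot=[[0, 0, 0], [0, 0, 0], [0, 0, 0], [0, 0, 0], [0, 0, 0], [0, 0, 0], [0, 0, 0], [0, 0, 0]], grip=[1, 1, 1, 1, 1, 1, 1, 1])

```text
t: 7.25
position: [0.4726, -0.0898, 0.0323]
tool_rot: [[-0.958, 0.287, -0.003], [0.287, 0.958, 0.001], [0.003, -0.0, -1.0]]
wrist_force: [0.1, 0.9, -1.6]
finger_gap: 0.416
finger_force: 40.3
```

Emit:
drive_tool(translation=[[0, 0, -0.2], [0, 0, 0], [0, 0, 0], [0, 0, 0], [0, 0, 0], [0, 0, 0], [0, 0, 0], [0, 0, 0]], rot=[[0, 0, 0], [0, 0, 0], [0, 0, 0], [0, 0, 0], [0, 0, 0], [0, 0, 0], [0, 0, 0], [0, 0, 0]], grip=[1, 1, 0.5, 0.4, 0.2, 0, 0, 0])

```text
t: 8.05
position: [0.4736, -0.0904, 0.0323]
tool_rot: [[-0.958, 0.288, 0.0], [0.288, 0.958, 0.0], [-0.0, 0.0, -1.0]]
wrist_force: [0.6, 0.0, 0.4]
finger_gap: 0.999
finger_force: 0.0
```

Emit:
drive_tool(translation=[[0, 0, 3], [0, 0, 4], [0, 0, 5], [0, 0, 4], [0, 0, 1], [0, 0, 0]], rot=[[0, 0, 0], [0, 0, 0], [0, 0, 0], [0, 0, 0], [0, 0, 0], [0, 0, 0]], grip=[0, 0, 0, 0, 0, 0])

```text
t: 8.65
position: [0.4746, -0.0906, 0.2047]
tool_rot: [[-0.958, 0.288, 0.004], [0.288, 0.958, -0.001], [-0.005, 0.0, -1.0]]
wrist_force: [-0.1, 0.8, -0.9]
finger_gap: 1.003
finger_force: 0.0
```

```bash
cat > chk.py <<'E'
from h import *
import sys
k=sys.argv[1];x,y=S0[k];d=int(k)/1000
def hull2(c,x,y,z0):
    a=np.linspace(0,6.283,40);return cv2.convexHull(np.float32([proj(c,[x+d/2*np.cos(t),y+d/2*np.sin(t),z]) for t in a for z in(z0,z0+.06)])).astype(int)
ims=[]
for n in ['side','wrist']:
    c=cam(n);im=c['pixels'];cv2.polylines(im,[hull2(c,x,y,.012)],1,(255,255,0),1)
    q=proj(c,[x,y,.04]).astype(int);u=min(max(q[0]-60,0),520);v=min(max(q[1]-60,0),280)
    ims.append(cv2.resize(im[v:v+120,u:u+120],(400,400),interpolation=2))
cv2.imwrite(f'pics/chk{k}.png',np.hstack(ims));print(observe()['position'])
E
python3 chk.py 36
```

```text
[ 0.47323116 -0.0902378   0.20070008]
```

View pics/chk36.png

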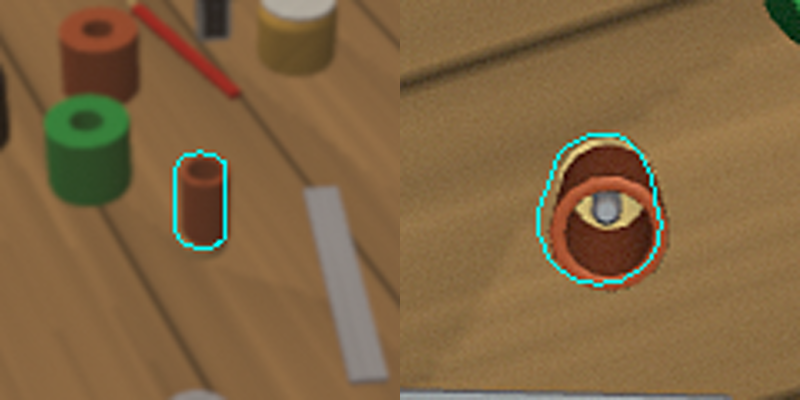

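Drum36 is seated on its stand, with the post visible inside the bore and an offset of about 3 mm. Next is drum66.

Emit:
drive_tool(translation=[[0.1, 4, 0], [0.1, 4, 0], [0.1, 4, 0], [0, 4, 0], [0, 4, 0], [0, 1.5, 0], [0, 0, 0], [0, 0, 0]], rot=[[0, 0, 0], [0, 0, 0], [0, 0, 0], [0, 0, 0], [0, 0, 0], [0, 0, 0], [0, 0, 0], [0, 0, 0]], grip=[0, 0, 0, 0, 0, 0, 0, 0])

```text
t: 9.55
position: [0.4759, 0.1244, 0.2002]
tool_rot: [[-0.958, 0.287, -0.003], [0.287, 0.958, -0.001], [0.003, -0.002, -1.0]]
wrist_force: [0.2, 0.5, 0.7]
finger_gap: 1.003
finger_force: 0.0
```

```bash
sed -i "s/'66':(.479,.128)/'66':(.476,.125)/" h.py; python3 look.py 66
```

```text
TCP [0.4759 0.1244 0.2002] fit [0.4745 0.1226 0.0713] 0.22 2936 delta cm [-0.14 -0.18] F [0.2 0.5 0.7]
```

View pics/w66.png

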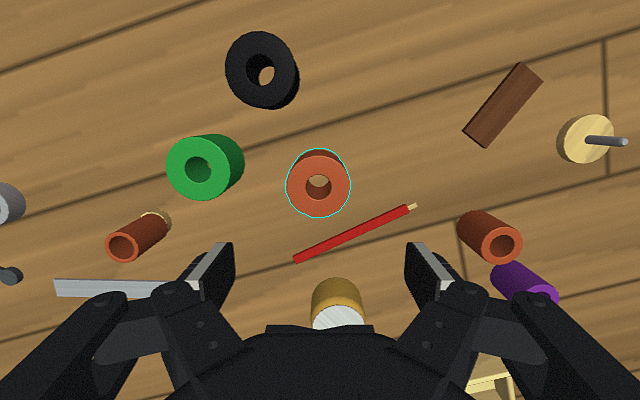

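The wrist view has drum66 centred at (318,183), with the black and green look-alikes clear of the fingers. Descending.

Emit:
drive_tool(translation=[[-0.1, -0.1, -4], [0, 0, -4], [0, 0, -4], [0, 0, -3], [0, 0, -2], [0, 0, -1.3], [0, 0, 0], [0, 0, 0]], rot=[[0, 0, 0], [0, 0, 0], [0, 0, 0], [0, 0, 0], [0, 0, 0], [0, 0, 0], [0, 0, 0], [0, 0, 0]], grip=[0, 0, 0, 0, 0, 0, 0, 0.1])

```text
t: 10.4
position: [0.4761, 0.1232, 0.02]
tool_rot: [[-0.957, 0.288, 0.001], [0.288, 0.957, 0.0], [-0.001, 0.0, -1.0]]
wrist_force: [0.1, -0.2, 0.4]
finger_gap: 0.9
finger_force: 0.0
```

Emit:
drive_tool(translation=[[0, 0, 0], [0, 0, 0], [0, 0, 0], [0, 0, 0], [0, 0, 0], [0, 0, 0]], rot=[[0, 0, 0], [0, 0, 0], [0, 0, 0], [0, 0, 0], [0, 0, 0], [0, 0, 0]], grip=[0.2, 0.3, 0.6, 1, 1, 1])

```text
t: 11.0
position: [0.477, 0.1236, 0.0216]
tool_rot: [[-0.958, 0.288, 0.004], [0.288, 0.958, -0.0], [-0.004, 0.001, -1.0]]
wrist_force: [-1.6, -1.5, 5.1]
finger_gap: 0.777
finger_force: 45.3
```

Emit:
drive_tool(translation=[[0, 0, 1], [0, 0, 2], [0, 0, 4], [0, 0, 5], [0, 0, 4], [0, 0, 1], [0, 0, 0], [0, 0, 0]], rot=[[0, 0, 0], [0, 0, 0], [0, 0, 0], [0, 0, 0], [0, 0, 0], [0, 0, 0], [0, 0, 0], [0, 0, 0]], grip=[1, 1, 1, 1, 1, 1, 1, 1])

```text
t: 11.8
position: [0.475, 0.1236, 0.1876]
tool_rot: [[-0.958, 0.287, -0.002], [0.287, 0.958, -0.0], [0.002, -0.001, -1.0]]
wrist_force: [0.3, 1.0, -2.0]
finger_gap: 0.778
finger_force: 45.2
```

Emit:
drive_tool(translation=[[2.5, -3, 0], [2.5, -3, 0], [2.5, -3, 0], [2.5, -3, 0], [2.4, -3, 0], [2.4, -3, 0], [2.4, -3.1, 0], [2.4, -3.1, 0]], rot=[[0, 0, 0], [0, 0, 0], [0, 0, 0], [0, 0, 0], [0, 0, 0], [0, 0, 0], [0, 0, 0], [0, 0, 0]], grip=[1, 1, 1, 1, 1, 1, 1, 1])

```text
t: 12.6
position: [0.6714, -0.1194, 0.1853]
tool_rot: [[-0.958, 0.288, -0.005], [0.288, 0.958, 0.001], [0.006, -0.0, -1.0]]
wrist_force: [1.0, 1.1, -1.3]
finger_gap: 0.772
finger_force: 45.3
```

Emit:
drive_tool(translation=[[0, 0, -3], [0, 0, 0], [0, 0, 0]], rot=[[0, 0, 0], [0, 0, 0], [0, 0, 0]], grip=[1, 1, 1])

```text
t: 12.9
position: [0.6701, -0.1177, 0.1558]
tool_rot: [[-0.958, 0.287, -0.007], [0.287, 0.958, 0.002], [0.007, -0.0, -1.0]]
wrist_force: [-0.8, 0.6, -1.6]
finger_gap: 0.773
finger_force: 45.4
```

Emit:
drive_tool(translation=[[0.1, -0.1, -3], [0, 0, -2], [0, 0, -2], [0, 0, -2], [0, 0, -1.5], [0, 0, -1.2], [0, 0, -0.5], [0, 0, 0]], rot=[[0, 0, 0], [0, 0, 0], [0, 0, 0], [0, 0, 0], [0, 0, 0], [0, 0, 0], [0, 0, 0], [0, 0, 0]], grip=[1, 1, 1, 1, 1, 1, 1, 1])

```text
t: 13.7
position: [0.6723, -0.1191, 0.0369]
tool_rot: [[-0.958, 0.287, -0.001], [0.287, 0.958, 0.0], [0.001, -0.0, -1.0]]
wrist_force: [-0.3, -0.6, -1.1]
finger_gap: 0.775
finger_force: 45.4
```

Emit:
drive_tool(translation=[[0, 0, 0], [0, 0, 0], [0, 0, 0], [0, 0, 0], [0, 0, 0], [0, 0, 0], [0, 0, 0], [0, 0, 0]], rot=[[0, 0, 0], [0, 0, 0], [0, 0, 0], [0, 0, 0], [0, 0, 0], [0, 0, 0], [0, 0, 0], [0, 0, 0]], grip=[1, 0.2, 0.15, 0.1, 0, 0, 0, 0])

```text
t: 14.5
position: [0.6726, -0.1194, 0.0372]
tool_rot: [[-0.958, 0.288, -0.0], [0.288, 0.958, 0.0], [0.0, -0.0, -1.0]]
wrist_force: [-0.2, -0.0, 0.8]
finger_gap: 1.003
finger_force: 0.0
```

Emit:
drive_tool(translation=[[0, 0, 2], [0, 0, 4], [0, 0, 5], [0, 0, 4], [0, 0, 2], [0, 0, 0], [0, 0, 0]], rot=[[0, 0, 0], [0, 0, 0], [0, 0, 0], [0, 0, 0], [0, 0, 0], [0, 0, 0], [0, 0, 0]], grip=[0, 0, 0, 0, 0, 0, 0])

```text
t: 15.2
position: [0.6727, -0.1194, 0.2069]
tool_rot: [[-0.958, 0.288, 0.0], [0.288, 0.958, -0.0], [-0.0, 0.0, -1.0]]
wrist_force: [-0.3, -0.0, -0.6]
finger_gap: 1.004
finger_force: 0.0
```

```bash
python3 chk.py 66
```

```text
[ 0.67193553 -0.11920892  0.20446171]
```

View pics/chk66.png

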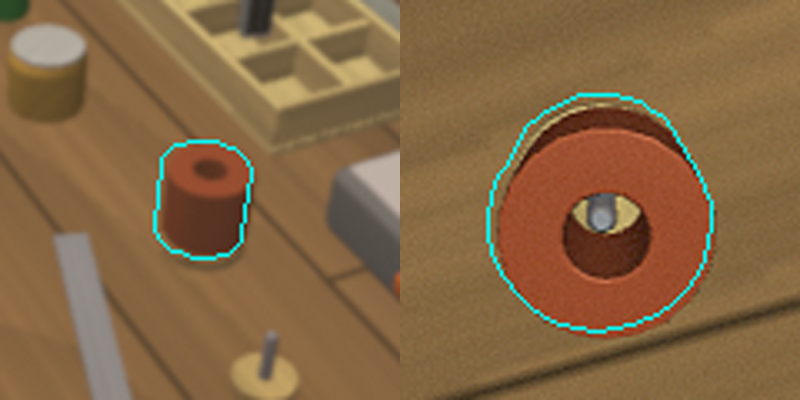

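Drum66 is seated in both views, with the post inside the bore. Next is drum56.

Emit:
drive_tool(translation=[[-2, -4, 0], [-2, -4, 0], [-2, -4, 0], [-2, -4, 0], [-1.9, -4, 0], [-1.9, -4, 0], [-1.9, -4, -0.2], [-1.8, -4.1, -0.2]], rot=[[0, 0, 0], [0, 0, 0], [0, 0, 0], [0, 0, 0], [0, 0, 0], [0, 0, 0], [0, 0, 0], [0, 0, 0]], grip=[0, 0, 0, 0, 0, 0, 0, 0])

```text
t: 16.1
position: [0.5161, -0.4413, 0.2008]
tool_rot: [[-0.958, 0.288, -0.003], [0.288, 0.958, 0.003], [0.003, 0.002, -1.0]]
wrist_force: [0.6, -0.8, 0.2]
finger_gap: 1.004
finger_force: 0.0
```

Emit:
drive_tool(translation=[[0, 0, 0], [0, 0, 0], [0, 0, 0]], rot=[[0, 0, 0], [0, 0, 0], [0, 0, 0]], grip=[0, 0, 0])

```text
t: 16.4
position: [0.5178, -0.4393, 0.2018]
tool_rot: [[-0.958, 0.287, -0.001], [0.287, 0.958, 0.002], [0.002, 0.001, -1.0]]
wrist_force: [1.0, -0.0, -0.1]
finger_gap: 1.005
finger_force: 0.0
```

```bash
sed -i "s/'56':(.514,-.441)/'56':(.517,-.440)/" h.py; python3 look.py 56
```

```text
TCP [ 0.5178 -0.4393  0.2018] fit [ 0.5163 -0.4398  0.0592] 0.19 2043 delta cm [-0.15 -0.04] F [ 1.  -0.  -0.1]
```

View pics/w56.png

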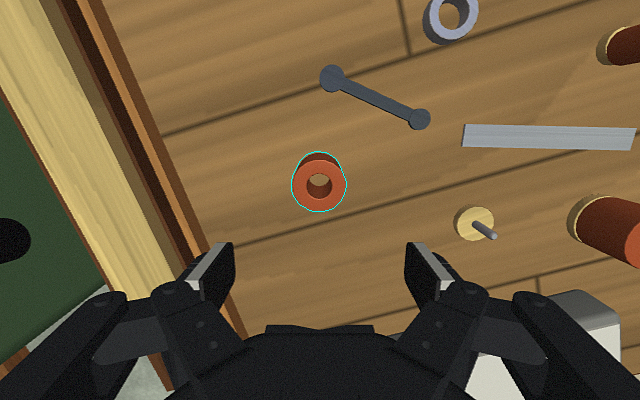

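The wrist view has drum56 centred at (319,184); the side rack at the left is clear of the fingers. Descending.

Emit:
drive_tool(translation=[[-0.1, 0, -4], [0, 0, -4], [0, 0, -4], [0, 0, -3.2], [0, 0, -2], [0, 0, -1.3], [0, 0, 0], [0, 0, 0]], rot=[[0, 0, 0], [0, 0, 0], [0, 0, 0], [0, 0, 0], [0, 0, 0], [0, 0, 0], [0, 0, 0], [0, 0, 0]], grip=[0, 0, 0, 0, 0, 0, 0, 0.1])

```text
t: 17.25
position: [0.5175, -0.4402, 0.0196]
tool_rot: [[-0.958, 0.287, 0.001], [0.287, 0.958, -0.001], [-0.001, -0.001, -1.0]]
wrist_force: [-0.5, -0.1, 0.7]
finger_gap: 0.902
finger_force: 0.0
```

Emit:
drive_tool(translation=[[0, 0, 0], [0, 0, 0], [0, 0, 0], [0, 0, 0], [0, 0, 0], [0, 0, 0], [0, 0, 0]], rot=[[0, 0, 0], [0, 0, 0], [0, 0, 0], [0, 0, 0], [0, 0, 0], [0, 0, 0], [0, 0, 0]], grip=[0.2, 0.3, 0.5, 0.7, 1, 1, 1])

```text
t: 17.95
position: [0.5175, -0.441, 0.0204]
tool_rot: [[-0.958, 0.288, 0.003], [0.288, 0.958, -0.002], [-0.003, -0.001, -1.0]]
wrist_force: [1.0, 1.0, 5.9]
finger_gap: 0.637
finger_force: 43.2
```

Emit:
drive_tool(translation=[[0, 0, 1], [0, 0, 2], [0, 0, 4], [0, 0, 5], [0, 0, 4], [0, 0, 1], [0, 0, 0], [0, 0, 0]], rot=[[0, 0, 0], [0, 0, 0], [0, 0, 0], [0, 0, 0], [0, 0, 0], [0, 0, 0], [0, 0, 0], [0, 0, 0]], grip=[1, 1, 1, 1, 1, 1, 1, 1])

```text
t: 18.75
position: [0.516, -0.4399, 0.1856]
tool_rot: [[-0.958, 0.288, -0.003], [0.288, 0.958, 0.002], [0.003, 0.002, -1.0]]
wrist_force: [0.1, -0.4, -2.4]
finger_gap: 0.639
finger_force: 42.8
```

Emit:
drive_tool(translation=[[0, 4.8, 0], [0, 4.8, 0], [0, 4.8, 0], [0, 4.8, 0], [0, 4.8, 0], [0, 4.8, 0], [0, 4.8, 0], [0, 4.8, 0]], rot=[[0, 0, 0], [0, 0, 0], [0, 0, 0], [0, 0, 0], [0, 0, 0], [0, 0, 0], [0, 0, 0], [0, 0, 0]], grip=[1, 1, 1, 1, 1, 1, 1, 1])

```text
t: 19.55
position: [0.515, -0.0543, 0.1846]
tool_rot: [[-0.958, 0.288, -0.006], [0.288, 0.958, 0.001], [0.006, -0.001, -1.0]]
wrist_force: [0.5, 0.5, -1.4]
finger_gap: 0.636
finger_force: 43.0
```

Emit:
drive_tool(translation=[[0, 4.8, 0], [0, 4.8, 0], [0, 4.8, 0], [0, 4.8, 0], [0, 4.8, 0], [0, 4.8, 0], [0, 4.8, 0], [0, 4.8, 0]], rot=[[0, 0, 0], [0, 0, 0], [0, 0, 0], [0, 0, 0], [0, 0, 0], [0, 0, 0], [0, 0, 0], [0, 0, 0]], grip=[1, 1, 1, 1, 1, 1, 1, 1])

```text
t: 20.35
position: [0.5152, 0.329, 0.1843]
tool_rot: [[-0.958, 0.288, -0.005], [0.288, 0.958, -0.003], [0.004, -0.004, -1.0]]
wrist_force: [0.2, -0.6, -1.6]
finger_gap: 0.635
finger_force: 43.0
```

Emit:
drive_tool(translation=[[0, 4.8, 0], [0, 3, 0], [0.2, 2, 0], [0, 0, 0], [0, 0, 0], [0, 0, 0]], rot=[[0, 0, 0], [0, 0, 0], [0, 0, 0], [0, 0, 0], [0, 0, 0], [0, 0, 0]], grip=[1, 1, 1, 1, 1, 1])

```text
t: 20.95
position: [0.5184, 0.4244, 0.1865]
tool_rot: [[-0.957, 0.289, -0.002], [0.289, 0.957, -0.002], [0.002, -0.003, -1.0]]
wrist_force: [0.2, -1.3, -1.3]
finger_gap: 0.64
finger_force: 43.2
```

Emit:
drive_tool(translation=[[0.1, 0.5, -3], [0.1, 0.1, -3], [0, 0, -1.5], [0, 0, -1.5], [0, 0, -2], [0, 0, -2], [0, 0, -1.5], [0, 0, -0.8]], rot=[[0, 0, 0], [0, 0, 0], [0, 0, 0], [0, 0, 0], [0, 0, 0], [0, 0, 0], [0, 0, 0], [0, 0, 0]], grip=[1, 1, 1, 1, 1, 1, 1, 1])

```text
t: 21.75
position: [0.5203, 0.431, 0.0339]
tool_rot: [[-0.958, 0.288, -0.001], [0.288, 0.958, -0.001], [0.001, -0.001, -1.0]]
wrist_force: [0.2, 0.0, -1.9]
finger_gap: 0.637
finger_force: 43.2
```

Emit:
drive_tool(translation=[[0, 0, 0], [0, 0, 0]], rot=[[0, 0, 0], [0, 0, 0]], grip=[1, 1])

```text
t: 21.95
position: [0.521, 0.4319, 0.0363]
tool_rot: [[-0.958, 0.288, 0.001], [0.288, 0.958, 0.001], [-0.001, 0.001, -1.0]]
wrist_force: [-0.2, 0.2, -1.9]
finger_gap: 0.636
finger_force: 43.2
```

Fine; lower a touch more and release.

Emit:
drive_tool(translation=[[0, 0, -0.3], [0, 0, 0], [0, 0, 0], [0, 0, 0], [0, 0, 0], [0, 0, 0], [0, 0, 0], [0, 0, 0]], rot=[[0, 0, 0], [0, 0, 0], [0, 0, 0], [0, 0, 0], [0, 0, 0], [0, 0, 0], [0, 0, 0], [0, 0, 0]], grip=[1, 1, 0.3, 0.2, 0.1, 0, 0, 0])

```text
t: 22.75
position: [0.5206, 0.4317, 0.0323]
tool_rot: [[-0.958, 0.288, 0.0], [0.288, 0.958, 0.0], [-0.0, 0.0, -1.0]]
wrist_force: [-1.5, 1.0, -0.2]
finger_gap: 1.001
finger_force: 0.0
```

Emit:
drive_tool(translation=[[0, 0, 2], [0, 0, 4], [0, 0, 5], [0, 0, 4], [0, 0, 2], [0, 0, 0], [0, 0, 0]], rot=[[0, 0, 0], [0, 0, 0], [0, 0, 0], [0, 0, 0], [0, 0, 0], [0, 0, 0], [0, 0, 0]], grip=[0, 0, 0, 0, 0, 0, 0])

```text
t: 23.45
position: [0.5206, 0.4317, 0.2019]
tool_rot: [[-0.958, 0.288, 0.0], [0.288, 0.958, 0.0], [-0.0, 0.0, -1.0]]
wrist_force: [0.7, -0.4, -0.6]
finger_gap: 1.001
finger_force: 0.0
```

```bash
python3 chk.py 56
```

```text
[0.52006492 0.43123509 0.19950711]
```

View pics/chk56.png

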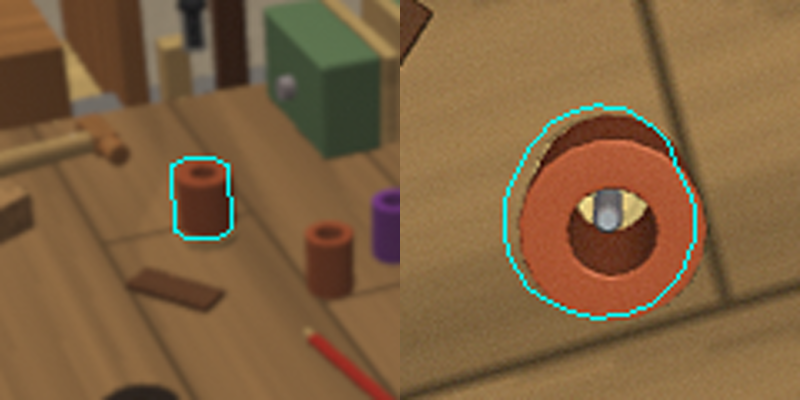

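Drum56 is seated, with the post central in the bore. Now drum46.

Emit:
drive_tool(translation=[[1.5, -2.8, 0], [1.5, -2.8, 0], [1.5, -2.8, 0], [1.5, -2.8, 0], [1.4, -2.4, 0], [0, 0, 0], [0, 0, 0]], rot=[[0, 0, 0], [0, 0, 0], [0, 0, 0], [0, 0, 0], [0, 0, 0], [0, 0, 0], [0, 0, 0]], grip=[0, 0, 0, 0, 0, 0, 0])

```text
t: 24.25
position: [0.5943, 0.2951, 0.2001]
tool_rot: [[-0.957, 0.289, -0.003], [0.289, 0.957, -0.001], [0.003, -0.002, -1.0]]
wrist_force: [0.9, -0.0, 0.1]
finger_gap: 0.998
finger_force: 0.0
```

```bash
python3 look.py 46
```

```text
TCP [0.5943 0.2951 0.2001] fit [0.594  0.2938 0.0479] 0.18 1370 delta cm [-0.03 -0.13] F [ 0.9 -0.   0.1]
```

View pics/w46.png

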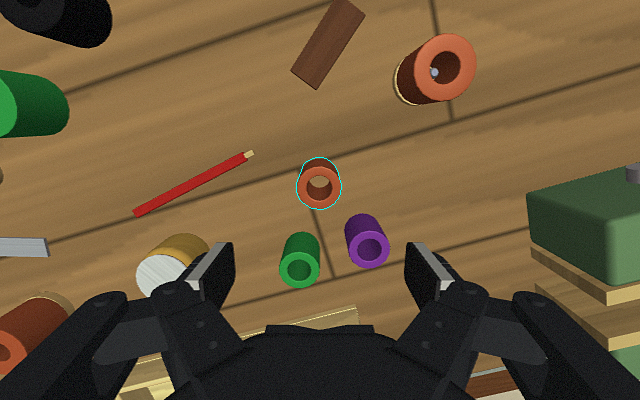

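The wrist view has drum46 (red-brown) at (319,186), with the green (300,265) and purple (368,245) look-alikes outside the fingers' path. Descending.

Emit:
drive_tool(translation=[[0, -0.1, -4], [0, 0, -4], [0, 0, -4], [0, 0, -3], [0, 0, -2], [0, 0, -1.3], [0, 0, 0], [0, 0, 0]], rot=[[0, 0, 0], [0, 0, 0], [0, 0, 0], [0, 0, 0], [0, 0, 0], [0, 0, 0], [0, 0, 0], [0, 0, 0]], grip=[0, 0, 0, 0, 0, 0, 0, 0.2])

```text
t: 25.1
position: [0.5947, 0.2954, 0.0201]
tool_rot: [[-0.958, 0.287, 0.001], [0.287, 0.958, 0.0], [-0.001, 0.001, -1.0]]
wrist_force: [-0.3, -0.8, 0.5]
finger_gap: 0.855
finger_force: 0.0
```

Emit:
drive_tool(translation=[[0, 0, 0], [0, 0, 0], [0, 0, 0], [0, 0, 0], [0, 0, 0], [0, 0, 0], [0, 0, 0], [0, 0, 0]], rot=[[0, 0, 0], [0, 0, 0], [0, 0, 0], [0, 0, 0], [0, 0, 0], [0, 0, 0], [0, 0, 0], [0, 0, 0]], grip=[0.3, 0.4, 0.6, 0.8, 1, 1, 1, 1])

```text
t: 25.9
position: [0.5955, 0.295, 0.0212]
tool_rot: [[-0.958, 0.288, 0.003], [0.288, 0.958, 0.001], [-0.002, 0.002, -1.0]]
wrist_force: [-0.1, 0.6, 5.0]
finger_gap: 0.524
finger_force: 41.5
```

Emit:
drive_tool(translation=[[0, 0, 1], [0, 0, 2], [0, 0, 4], [0, 0, 5], [0, 0, 4], [0, 0, 1], [0, 0, 0], [0, 0, 0]], rot=[[0, 0, 0], [0, 0, 0], [0, 0, 0], [0, 0, 0], [0, 0, 0], [0, 0, 0], [0, 0, 0], [0, 0, 0]], grip=[1, 1, 1, 1, 1, 1, 1, 1])

```text
t: 26.7
position: [0.594, 0.2944, 0.187]
tool_rot: [[-0.958, 0.288, -0.003], [0.288, 0.958, -0.001], [0.002, -0.002, -1.0]]
wrist_force: [-0.3, -0.4, -2.2]
finger_gap: 0.526
finger_force: 41.2
```

Emit:
drive_tool(translation=[[0.3, -4.5, 0], [0.3, -4.5, 0], [0.3, -4.5, 0], [0.3, -4.5, 0], [0.3, -4.5, 0], [0.3, -4.5, 0], [0.3, -4.5, 0], [0.3, -4.5, 0]], rot=[[0, 0, 0], [0, 0, 0], [0, 0, 0], [0, 0, 0], [0, 0, 0], [0, 0, 0], [0, 0, 0], [0, 0, 0]], grip=[1, 1, 1, 1, 1, 1, 1, 1])

```text
t: 27.5
position: [0.6173, -0.067, 0.1854]
tool_rot: [[-0.958, 0.288, -0.006], [0.288, 0.958, 0.001], [0.006, -0.001, -1.0]]
wrist_force: [0.5, -0.7, -0.9]
finger_gap: 0.525
finger_force: 41.4
```

Emit:
drive_tool(translation=[[0.3, -4.5, 0], [0.3, -4.5, 0], [0.3, -4.5, 0], [0.2, -4.5, 0], [0, -2.4, 0], [0, 0, 0], [0, 0, 0], [0, 0, 0]], rot=[[0, 0, 0], [0, 0, 0], [0, 0, 0], [0, 0, 0], [0, 0, 0], [0, 0, 0], [0, 0, 0], [0, 0, 0]], grip=[1, 1, 1, 1, 1, 1, 1, 1])

```text
t: 28.3
position: [0.6294, -0.268, 0.1874]
tool_rot: [[-0.958, 0.287, -0.002], [0.287, 0.958, 0.002], [0.003, 0.001, -1.0]]
wrist_force: [0.3, 0.3, -0.5]
finger_gap: 0.527
finger_force: 41.4
```

Emit:
drive_tool(translation=[[0, -0.1, -3], [-0.1, -0.1, -3], [0, 0, -1.5], [0, 0, -1.5], [0, 0, -2], [0, 0, -2], [0, 0, -1.5], [0, 0, -0.8]], rot=[[0, 0, 0], [0, 0, 0], [0, 0, 0], [0, 0, 0], [0, 0, 0], [0, 0, 0], [0, 0, 0], [0, 0, 0]], grip=[1, 1, 1, 1, 1, 1, 1, 1])

```text
t: 29.1
position: [0.6283, -0.2707, 0.0349]
tool_rot: [[-0.958, 0.287, -0.001], [0.287, 0.958, 0.001], [0.001, 0.0, -1.0]]
wrist_force: [-1.0, 0.1, -1.4]
finger_gap: 0.527
finger_force: 41.4
```

Emit:
drive_tool(translation=[[0, 0, -0.2], [0, 0, 0], [0, 0, 0]], rot=[[0, 0, 0], [0, 0, 0], [0, 0, 0]], grip=[1, 1, 1])

```text
t: 29.4
position: [0.6293, -0.2717, 0.0357]
tool_rot: [[-0.958, 0.288, 0.002], [0.288, 0.958, -0.001], [-0.002, -0.0, -1.0]]
wrist_force: [0.3, -0.8, -1.2]
finger_gap: 0.526
finger_force: 41.4
```

Emit:
drive_tool(translation=[[0, 0, -0.2], [0, 0, 0], [0, 0, 0], [0, 0, 0], [0, 0, 0], [0, 0, 0], [0, 0, 0], [0, 0, 0]], rot=[[0, 0, 0], [0, 0, 0], [0, 0, 0], [0, 0, 0], [0, 0, 0], [0, 0, 0], [0, 0, 0], [0, 0, 0]], grip=[1, 1, 0.4, 0.3, 0.2, 0, 0, 0])

```text
t: 30.2
position: [0.6286, -0.2714, 0.0322]
tool_rot: [[-0.958, 0.288, -0.0], [0.288, 0.958, -0.0], [0.0, -0.0, -1.0]]
wrist_force: [0.3, 0.0, 0.0]
finger_gap: 0.997
finger_force: 0.0
```

Emit:
drive_tool(translation=[[0, 0, 2], [0, 0, 4], [0, 0, 5], [0, 0, 4], [0, 0, 2], [0, 0, 0], [0, 0, 0]], rot=[[0, 0, 0], [0, 0, 0], [0, 0, 0], [0, 0, 0], [0, 0, 0], [0, 0, 0], [0, 0, 0]], grip=[0, 0, 0, 0, 0, 0, 0])

```text
t: 30.9
position: [0.6287, -0.2714, 0.2019]
tool_rot: [[-0.958, 0.288, 0.0], [0.288, 0.958, -0.0], [-0.0, 0.0, -1.0]]
wrist_force: [0.2, 0.4, -1.4]
finger_gap: 0.997
finger_force: 0.0
```

```bash
python3 chk.py 46; python3 -c "
from h import *
c=cam('side');cv2.imwrite('pics/end.png',c['pixels'])"
```

```text
[ 0.62799993 -0.271031    0.19947617]
```

View pics/chk46.png

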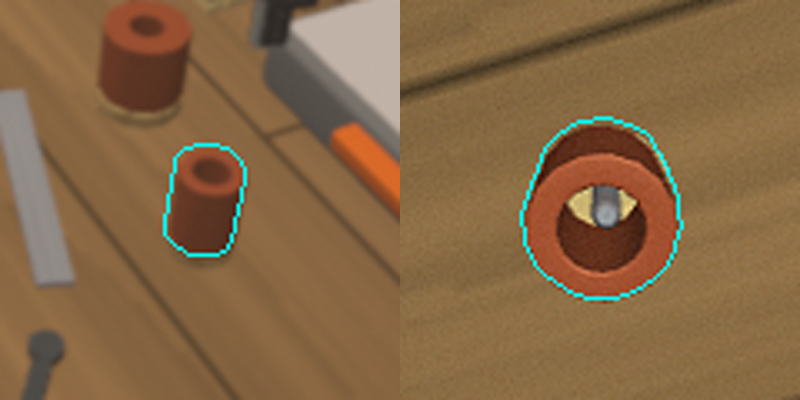

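View pics/end.png

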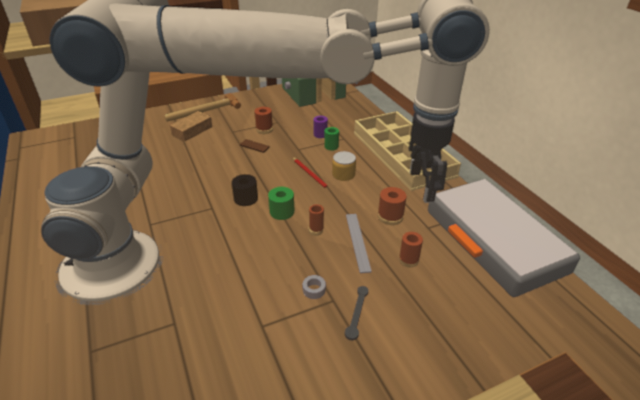

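All four drums are seated: (264,118), (316,217), (392,204) and (411,248). The collar (314,287) and tin (344,165) haven't moved, and the gripper is clear.

```bash
python3 -c "
from bench import *
print(finish_job())"
```

```text
the job is handed in; nothing more can be done
None
```

I put all four drums on their matching stands and handed the job in at about 31 s. The last camera views show each drum seated with the post in its bore, and the collar and tin where they started. The hand-in returned no verdict.

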